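# Lid the candle and build the three-jar display stack

### The job

Make up the shop-display stack of beeswax candles on the empty round aluminium tray: first stand the open jar in the middle of the tray, then put the loose gold lid on it, fully down over its neck, then set the medium lidded jar on top in the middle, and last the small lidded jar in the middle on top of that. Keep all jars and the lid upright throughout, and leave the tall square jar, the paper-towel pack and the carton of spare lids where they are.

Things in the scene. Friction and masses are not known exactly. Their poses are not given: they have to be found in the camera images.
- stand: Round shallow aluminium tray, 120 mm across, fixed to the table. Origin at the centre of its underside on the table; z up. Its floor is 4 mm above the table, its low rim 7 mm high and 3 mm thick; nothing is on it at the start.
- open_jar_center (a point): Open clear glass jar filled with set yellow wax, standing upright, loose, about 260 g. Round body 60 mm in diameter up to 58 mm above its underside, then a flat shoulder and a neck 51 mm in diameter that tapers to 46 mm over its last 7 mm; 76 mm high in all. This point is its centre, 38 mm above its underside; z up. It is the only jar without a lid.
- lid_center (a point): Loose deep gold metal lid lying on the table top side up, 64 mm in diameter, 20 mm high, about 45 g. Hollow from below: bore 57 mm, 17 mm deep; flat top 3 mm thick. This point is its centre, 10 mm above its lower edge; z up. Fully down on the open jar its top plate rests on the mouth, so that its lower edge is 1 mm above the jar's shoulder, its centre 31 mm above the jar's centre and its flat top 79 mm above the jar's underside.
- mid_jar_center (a point): Medium glass jar of yellow wax, closed with a fixed flat gold lid; a plain upright cylinder 52 mm in diameter, 58 mm high, loose, about 170 g. This point is its centre, 29 mm above its underside; z up.
- small_jar_center (a point): Small glass jar of yellow wax, closed with a fixed flat gold lid; a plain upright cylinder 40 mm in diameter, 44 mm high, loose, about 85 g. This point is its centre, 22 mm above its underside; z up.
- tall_jar_center (a point): Bystander, to be left alone: tall square-section closed jar with a square gold lid, 44 x 44 mm and 98 mm high, loose; it is the only square jar. This point is its centre, 49 mm above the table.
- towels_center (a point): Bystander, to be left alone: white paper-towel pack, 180 x 90 x 55 mm (own x, y, z), at the left of the work. This point is its centre, 27.5 mm above the table.
- carton_center (a point): Bystander, to be left alone: open cardboard carton of spare lids, 170 x 130 x 80 mm (own x, y, z), at the right of the work. This point is its centre, 40 mm above the table.
Mind the look-alikes: they are no part of the job. Leave any black or red look-alike of the part that bears small_jar_center alone.

How it is judged:
By the outcome, as a careful person would: the job done as asked, in the order asked, and still so for the second after the job is handed in, with the robot touching nothing.
It also fails if it takes over 128 s, if anything falls off the work surface, if the arm or the gripper's body presses on something with over 40 N, if the wrist force passes 120 N, or if a joint passes its speed limit or range.

### The arm

A 7-joint arm with a two-finger parallel gripper is mounted at the origin on the work surface. World frame = base frame: x ahead of the robot, y to its left, z up, the work surface at z = 0. Lengths are in m, angles in rad, forces in N, time in s.
With the tool pointing down it reaches from about 0.4 to 0.85 m from the base axis. Payload 4.5 kg.
Tool frame: the origin (TCP) lies midway between the tips of the shut fingers; the grasp point (between the pads) lies 19 mm behind it; z points along the fingers, y is the line along which they close (so a half turn about z gives the same grasp; the last joint's range is limited). The gripper opens to 88 mm and grips with 3 to 60 N. Pads are 18 mm wide; open, the fingers measure 123 mm over their backs; the gripper's body (75 mm by 187 mm) begins 45 mm behind the grasp point.
Start: joints at [-1.2, 0.689, -0.195, 1.565, 0.157, 0.902, -0.215], TCP at [0.207, 0.59, 0.239] pointing down, gripper open.
Joint ranges: [-3.01, 3.01], [-0.46, 2.08], [-1.47, 1.51], [0.13, 2.56], [-1, 4.14], [0.04, 2.09], [-2.66, 2.66]. Speed limits (rad/s): [2.57, 2.57, 3.14, 3.14, 3.14, 3.14, 3.14].

### API

Orientations are given as a unit quaternion [x, y, z, w].
In Python, from plant import r, eyes, finish_job gives the robot as it stands. The module is installed in compiled form; this text tells all that it offers.
- The arm moves only by the tool move_arm, never from a script. Its argument "motion" is a list of rows, each a list of 7 numbers: the shift along the tool's x, y, z in mm, then the turn, a rotation vector about the tool's x, y, z in degrees, then the closure, from 0 (fully open) to 1 (shut). A call has 1 to 5 rows; each row is the pose to reach, as a shift and turn from the pose commanded when the call began, along the tool's axes at that moment; what a row does not reach only later rows make up. A row lasts 1/8 s, in which the tool goes at most 62.5 mm and 10.7 degrees, less where a joint would pass 70% of its speed; a pose out of reach is approached as far as the arm can. A call with a gripper value outside its range is refused whole. The fingers move at their own pace and stop on an object; "newtons" is the grip in N (left out, the last holds). Time passes only in rows, so rows that repeat a pose let the fingers close. It gives the time, the measured TCP pose, the force, the opening and the grip force at its end, in the units of the state.
- r.get_state(): the state, without advancing time (a new reading comes with each control period).
- eyes.snapshot(name): name is "side" or "top"; returns a dict with "frame" (384x512x3 uint8, red, green, blue), "z_map" (384x512 float32, m along the optical axis (not along the pixel's ray), 0 where there is no reading), "intrinsics" (3x3 intrinsics, pixels), "dist" ([k1, k2, p1, p2, k3] as OpenCV has them; the pictures are not rectified), "world_to_cam" (4x4, takes a point from world to camera coordinates). Camera axes: x right, y down, z forward; pixel columns grow to the right and rows downward; lengths in m; the calibration is good to about 2 mm. A picture is of the moment at which its call begins.
- finish_job(): hands the job in; it is judged then, once.
The state is a dict: "clock": time; "q": joint angles; "qd": joint speeds; "joint_torque": joint torques, N m; "tool_pos": TCP position; "eef_rot": TCP orientation; "contact_force": force on the tool from outside, world axes, zero at the start; "moment": the same for the moment, N m; "opening": opening from 0.0 (shut) to 1.0 (fully open); "finger_force": force on a finger pad.
Only numpy, scipy, OpenCV 4.12 (cv2) and the standard library are available. Lean on these libraries where they do the work, as an engineer would, in place of code of your own. Each camera call takes 0.05 s, during which the arm holds its last target. There are 200 camera calls.

## Working session

There is one attempt and no reset: what is moved stays moved. The work goes in short steps, Python scripts to look and compute and a tool call to move; the robot and the scene stay as the last step left them, time stands still between calls to the robot, and variables do not carry over. Pictures are saved under pics/ and viewed, at most 16 in all, crops included, and the job is handed in when it is done.

Besides the shell and the picture viewer there is one more tool, called after "Call:" as name(argument=value, ...) on one line, values as JSON. move_arm: Moves the arm, as the interface text tells. Its arguments: {"type":"object","properties":{"motion":{"type":"array","items":{"type":"array","items":{"type":"number"}}},"newtons":{"type":"number"}},"required":["motion"]}

```bash
mkdir -p pics
cat > h.py <<'E'
import numpy as np, cv2
from plant import r, eyes, finish_job
from scipy.spatial.transform import Rotation as R
def snap(n,save=None):
    s=eyes.snapshot(n)
    if save: cv2.imwrite('pics/'+save,s['frame'][:,:,::-1])
    return s
def ray(s,uv):
    uv=np.array(uv,float).reshape(-1,1,2)
    p=cv2.undistortPoints(uv,s['intrinsics'],np.array(s['dist'])).reshape(-1,2)
    T=s['world_to_cam'];Rm=T[:3,:3];c=-Rm.T@T[:3,3]
    return c,np.c_[p,np.ones(len(p))]@Rm
def onplane(s,uv,z):
    c,d=ray(s,uv); return c+d*((z-c[2])/d[:,2])[:,None]
def cloud(s):
    h,w=s['z_map'].shape
    uv=np.stack(np.meshgrid(np.arange(w),np.arange(h)),-1).reshape(-1,2)
    c,d=ray(s,uv)
    return (c+d*s['z_map'].reshape(-1,1)).reshape(h,w,3)
def totool(target):
    st=r.get_state();M=R.from_quat(st['eef_rot'])
    return M.inv().apply(np.array(target)-st['tool_pos'])*1000
E
python3 - <<'E'
from h import *
for n in('top','side'):
    s=snap(n,n+'0.png');c,_=ray(s,[[0,0]]);print(n,c,s['intrinsics'][0,0])
st=r.get_state();print(st);print(R.from_quat(st['eef_rot']).as_matrix().round(3))
E
```

```text
top [0.16549468 0.00351431 1.8136742 ] 493.1253843588437
side [0.30288246 0.79247606 0.72864224] 347.7453471754757
{'clock': 0.1, 'q': array([-1.20015442,  0.68989131, -0.19452209,  1.56623685,  0.15732783,
        0.9024889 , -0.21511964]), 'qd': array([ 9.51204438e-05, -1.20401202e-03, -5.73273324e-04, -3.20292472e-03,
       -1.96098248e-04,  6.45437405e-04, -1.08885297e-03]), 'joint_torque': array([-3.36046935e-03, -5.28504467e+01, -1.27141602e+00, -1.53838384e+01,
       -5.25011960e-02,  1.98153102e-03,  2.57673162e-05]), 'tool_pos': array([0.20642795, 0.58933019, 0.23799662]), 'eef_rot': array([ 1.67588787e-01,  9.85856650e-01, -8.12514487e-04, -6.77778400e-05]), 'contact_force': array([ 0.59134952,  0.18606682, -0.61224393]), 'moment': array([-0.00858064,  0.07255242,  0.026102  ]), 'finger_force': 0.0, 'opening': 1.001323378144674}
[[-0.944  0.33  -0.   ]
 [ 0.33   0.944 -0.002]
 [-0.    -0.002 -1.   ]]
```

View pics/top0.png

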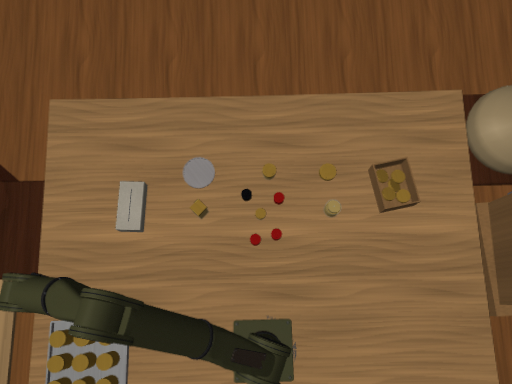

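View pics/side0.png

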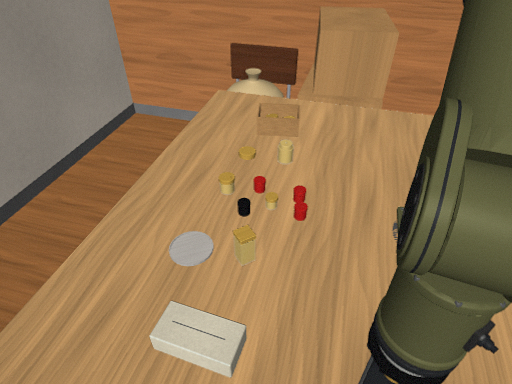

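Top view: the tray is at (199,172) and the tall square jar at (199,208). The medium jar is at (270,171), the loose lid at (328,172) and the open jar at (333,207).

Candidates for the small jar are the gold one at (261,213), black at (246,195), and red at (279,198), (276,234) and (255,240). The gold-lidded one at (261,213) fits, since the others are the black and red look-alikes. I'll confirm it in a crop.

Run:
```python
from h import *
s=snap('top');f=s['frame'];P=cloud(s)
cv2.imwrite('pics/crop.png',cv2.resize(f[150:255,180:350,::-1],None,fx=4.6,fy=4.6,interpolation=cv2.INTER_CUBIC))
for n,(u,v),z in [('tray',(199,172),.007),('mid',(270,171),.058),('lid',(328,172),.02),('open',(333,207),.076),('small',(261,213),.044),('tall',(199,208),.098)]:
    Q=P[v-22:v+22,u-22:u+22]; g=onplane(s,[(u,v)],z)[0]
    h=.5*z
    m=(Q[...,2]>max(h,z-.012))&(np.hypot(Q[...,0]-g[0],Q[...,1]-g[1])<(.075 if n=='tray' else .045))
    q=(np.argwhere(m)+[v-22,u-22])[:,::-1].astype(np.float32)
    if len(q)<4: print(n,len(q));continue
    (c,rad)=cv2.minEnclosingCircle(q); 
    print(n,len(q),c,round(rad,1),'zmed',np.median(Q[m][:,2]).round(4),'circ',onplane(s,[c],z)[0].round(4),'mean',onplane(s,[q.mean(0)],z)[0].round(4))
```

```text
tray 500 (199.10714721679688, 172.25) 19.4 zmed 0.0067 circ [0.6454 0.2233 0.007 ] mean [0.6451 0.2232 0.007 ]
mid 150 (269.26190185546875, 170.1904754638672) 7.0 zmed 0.0566 circ [ 0.6333 -0.0407  0.058 ] mean [ 0.6332 -0.0404  0.058 ]
lid 224 (326.3888854980469, 172.61111450195312) 9.8 zmed 0.02 circ [ 0.6285 -0.2556  0.02  ] mean [ 0.6324 -0.2591  0.02  ]
open 161 (333.2727355957031, 206.0) 7.4 zmed 0.0753 circ [ 0.49   -0.2655  0.076 ] mean [ 0.4891 -0.2658  0.076 ]
small 93 (260.4032287597656, 213.2096710205078) 5.4 zmed 0.0432 circ [ 0.476  -0.0041  0.044 ] mean [ 0.4759 -0.004   0.044 ]
tall 155 (198.0, 207.0) 8.1 zmed 0.0973 circ [0.4944 0.2161 0.098 ] mean [0.4937 0.2152 0.098 ]
```

View pics/crop.png

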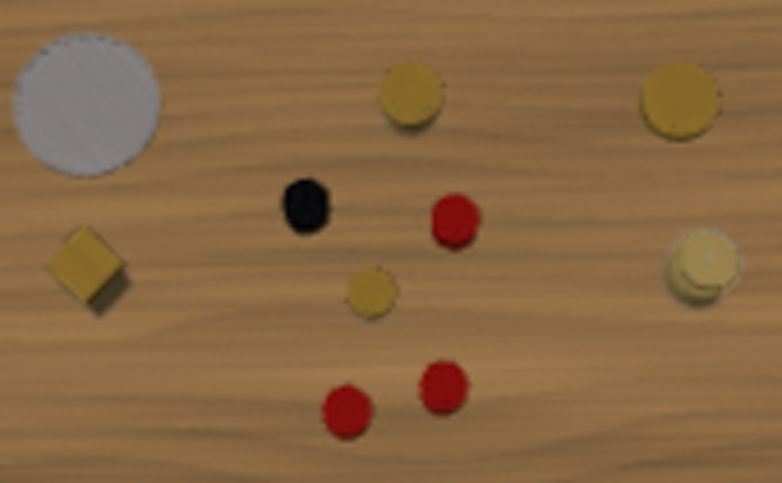

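The crop shows a plain gold-lidded small jar at crop (371,292), which is full-image (261,213). The black one and three red ones around it are the look-alikes. The open jar is at crop (705,262). I'll go for the open jar first.

Call:
move_arm(motion=[[-52,-34,0,0,0,-9.5,0],[-104,-69,0,0,0,-19.3,0],[-156,-104,0,0,0,-19.3,0],[-208,-138,0,0,0,-19.3,0],[-260,-173,0,0,0,-19.3,0]], newtons=20)

```text
clock: 0.78
tool_pos: [0.3958, 0.3391, 0.2387]
eef_rot: [-0.0, 1.0, 0.0, 0.0]
contact_force: [0.6, 1.2, -0.2]
opening: 1.003
finger_force: 0.0
```

Call:
move_arm(motion=[[-20,-59,0,0,0,0,0],[-40,-118,0,0,0,0,0],[-60,-177,0,0,0,0,0],[-80,-236,0,0,0,0,0],[-94,-297,0,0,0,0,0]])

```text
clock: 1.4
tool_pos: [0.4894, 0.042, 0.2387]
eef_rot: [-0.0, 1.0, 0.0, 0.0]
contact_force: [0.3, 0.1, -0.3]
opening: 1.003
finger_force: 0.0
```

Call:
move_arm(motion=[[0,-62,0,0,0,0,0],[0,-124,0,0,0,0,0],[0,-186,0,0,0,0,0],[0,-248,20,0,0,0,0],[0,-306,40,0,0,0,0]])

```text
clock: 2.02
tool_pos: [0.4887, -0.2628, 0.1989]
eef_rot: [0.0, 1.0, -0.0, 0.0]
contact_force: [1.5, 0.0, -0.3]
opening: 1.003
finger_force: 0.0
```

Call:
move_arm(motion=[[0,0,30,0,0,0,0],[0,0,60,0,0,0,0],[0,0,60,0,0,0,0]])

```text
clock: 2.4
tool_pos: [0.487, -0.2601, 0.1373]
eef_rot: [-0.0, 1.0, 0.001, -0.002]
contact_force: [0.1, 0.5, -0.4]
opening: 0.999
finger_force: 0.0
```

Run:
```python
from h import *
print(r.get_state()['tool_pos'])
for n in('side','top'):
    s=snap(n);P=cloud(s);f=s['frame'];hsv=cv2.cvtColor(f,cv2.COLOR_RGB2HSV)
    u,v=((286,152) if n=='side' else (333,207))
    c=f[max(0,v-45):v+45,u-65:u+65,::-1]
    cv2.imwrite(f'pics/a_{n}.png',cv2.resize(c,None,fx=5,fy=5,interpolation=cv2.INTER_CUBIC))
    # lid by depth near its coarse place
    m=(np.hypot(P[...,0]-.632,P[...,1]+.259)<.045)&(P[...,2]>.012)&(P[...,2]<.03)
    q=np.argwhere(m)[:,::-1].astype(np.float32)
    if len(q): print(n,len(q),cv2.minEnclosingCircle(q),q.mean(0),onplane(s,[q.mean(0)],.02).round(4),P[m][P[m][:,2]>.017].mean(0))
```

```text
[ 0.48696543 -0.26011979  0.13730319]
side 151 ((246.1875, 151.5), 8.202853202819824) [246.44371 151.351  ] [[ 0.632 -0.253  0.02 ]] [ 0.6323808  -0.25576931  0.02041709]
top 198 ((327.1976623535156, 171.52325439453125), 8.56103515625) [327.101   171.29797] [[ 0.6335 -0.2585  0.02  ]] [ 0.63439539 -0.25806823  0.02217894]
```

View pics/a_side.png

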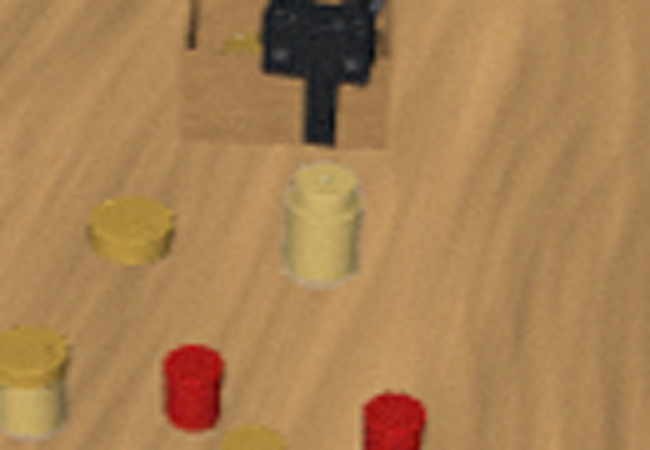

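Call:
move_arm(motion=[[-2,-3,30,0,0,0,0],[-2,-3,60,0,0,0,0],[-2,-3,90,0,0,0,0],[-2,-3,111,0,0,0,0],[-2,-3,111,0,0,0,0]])

```text
clock: 3.12
tool_pos: [0.491, -0.2634, 0.0283]
eef_rot: [-0.0, 1.0, 0.0, -0.0]
contact_force: [-0.0, 0.2, -0.1]
opening: 1.002
finger_force: 0.0
```

Run:
```python
from h import *
s=r.get_state();print(s['tool_pos'],s['qd'].round(3),s['contact_force'],R.from_quat(s['eef_rot']).as_matrix().round(3))
s=snap('side');print(onplane(s,[(285.8,142)],.076));f=s['frame']
cv2.imwrite('pics/b.png',cv2.resize(f[107:197,221:351,::-1],None,fx=5,fy=5,interpolation=cv2.INTER_CUBIC))
```

```text
[ 0.49096859 -0.26337925  0.02831243] [ 0.009 -0.034 -0.011 -0.011 -0.005  0.01   0.004] [-1.62854909e-04  2.37952238e-01 -7.91214450e-02] [[-1.    -0.001 -0.   ]
 [-0.001  1.     0.   ]
 [ 0.     0.    -1.   ]]
[[ 0.48899349 -0.26776607  0.076     ]]
```

View pics/b.png

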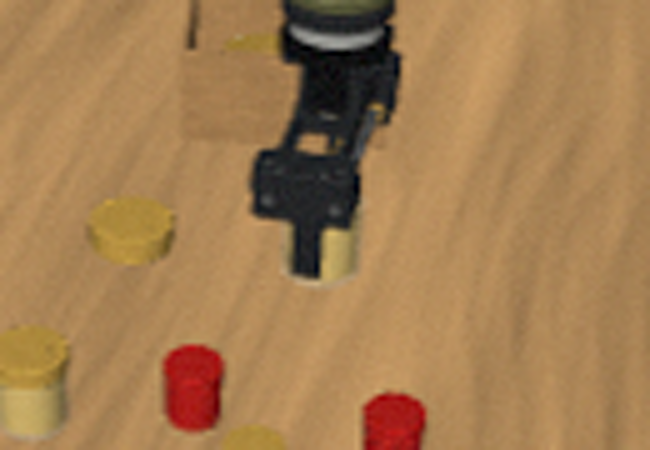

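The finger looks 3 px left of the jar axis, which is the perspective offset expected for the nearer finger. So the tool is centred and I can close.

Call:
move_arm(motion=[[0,0,1,0,0,0,0.3],[0,0,1,0,0,0,0.6],[0,0,1,0,0,0,0.6],[0,0,1,0,0,0,0.6],[0,0,1,0,0,0,0.6]], newtons=25)

```text
clock: 3.8
tool_pos: [0.4911, -0.265, 0.028]
eef_rot: [0.0, 1.0, -0.001, 0.001]
contact_force: [-0.8, -3.6, 5.7]
opening: 0.677
finger_force: 25.0
```

Call:
move_arm(motion=[[0,0,0,0,0,0,0.6],[0,0,-10,0,0,0,0.6],[0,0,-30,0,0,0,0.6],[0,0,-60,0,0,0,0.6],[0,0,-100,0,0,0,0.6]])

```text
clock: 4.42
tool_pos: [0.4895, -0.2624, 0.1274]
eef_rot: [-0.001, 1.0, 0.001, -0.001]
contact_force: [0.1, -0.4, -3.3]
opening: 0.672
finger_force: 25.0
```

Call:
move_arm(motion=[[-10,25,-10,0,0,0,0.6],[-25,75,-20,0,0,0,0.6],[-42,125,-20,0,0,0,0.6],[-58,175,-20,0,0,0,0.6],[-75,225,-20,0,0,0,0.6]])

```text
clock: 5.05
tool_pos: [0.565, -0.0364, 0.1471]
eef_rot: [-0.0, 1.0, 0.0, -0.001]
contact_force: [0.8, 0.5, -2.0]
opening: 0.675
finger_force: 25.0
```

Call:
move_arm(motion=[[-15,50,0,0,0,0,0.6],[-32,100,0,0,0,0,0.6],[-50,150,0,0,0,0,0.6],[-65,200,0,0,0,0,0.6],[-76,235,0,0,0,0,0.6]])

```text
clock: 5.68
tool_pos: [0.6403, 0.2004, 0.1468]
eef_rot: [-0.002, 1.0, 0.001, -0.001]
contact_force: [0.3, 0.3, -3.3]
opening: 0.674
finger_force: 25.0
```

Call:
move_arm(motion=[[-4,22,0,0,0,0,0.6],[-4,27,0,0,0,0,0.6],[-4,27,40,0,0,0,0.6],[-4,27,60,0,0,0,0.6],[-4,27,60,0,0,0,0.6]])

```text
clock: 6.3
tool_pos: [0.6442, 0.2211, 0.0854]
eef_rot: [0.001, 1.0, -0.001, -0.002]
contact_force: [0.1, -0.2, -2.4]
opening: 0.674
finger_force: 25.0
```

Run:
```python
from h import *
st=r.get_state();print(st['tool_pos'],totool([.6454,.2233,.034]))
s=snap('side');f=s['frame']
m=cv2.inRange(f,(130,130,130),(255,255,255));
cv2.imwrite('pics/c.png',cv2.resize(f[170:290,130:280,::-1],None,fx=5,fy=5,interpolation=cv2.INTER_CUBIC))
```

```text
[0.644179   0.22109265 0.08537515] [-1.4383437   2.35117339 51.36314492]
```

View pics/c.png

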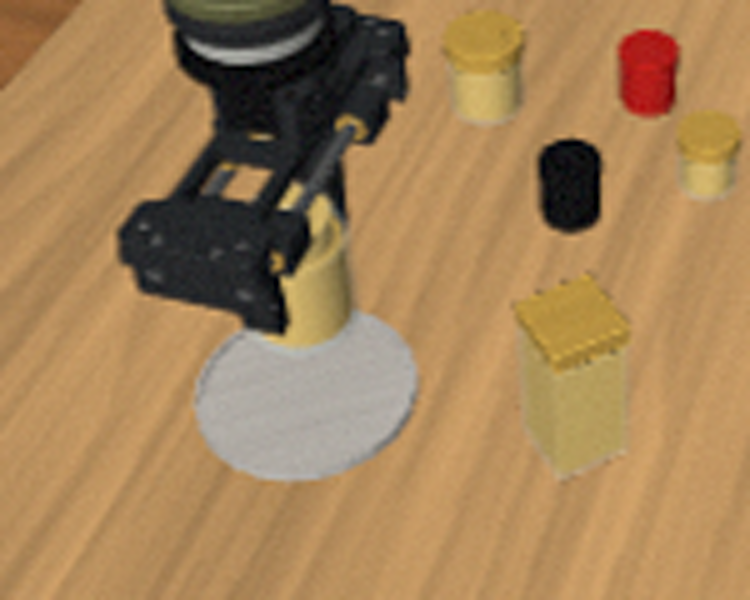

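The jar hangs over the tray, with its base at crop (300,340) and the tray at (305,393). It is still high, so I'll lower it.

Call:
move_arm(motion=[[0,1,15,0,0,0,0.6],[0,1,30,0,0,0,0.6],[0,1,42,0,0,0,0.6],[0,1,47,0,0,0,0.6],[0,1,50,0,0,0,0.6]])

```text
clock: 6.98
tool_pos: [0.6456, 0.2245, 0.0368]
eef_rot: [-0.0, 1.0, 0.0, -0.0]
contact_force: [0.3, 0.2, -2.7]
opening: 0.674
finger_force: 25.0
```

Call:
move_arm(motion=[[0,0,1,0,0,0,0.6],[0,0,2,0,0,0,0.6],[0,0,2,0,0,0,0.6]])

```text
clock: 7.35
tool_pos: [0.6458, 0.2244, 0.0355]
eef_rot: [-0.0, 1.0, 0.0, 0.0]
contact_force: [-0.4, -0.5, -3.1]
opening: 0.675
finger_force: 25.0
```

Call:
move_arm(motion=[[0,0,1,0,0,0,0.6],[0,0,2,0,0,0,0.6],[0,0,3,0,0,0,0.6],[0,0,4,0,0,0,0.6],[0,0,4,0,0,0,0.6]])

```text
clock: 7.98
tool_pos: [0.6456, 0.2244, 0.0321]
eef_rot: [-0.0, 1.0, -0.0, 0.0]
contact_force: [-1.9, -0.5, 5.2]
opening: 0.675
finger_force: 25.0
```

Contact at z = 0.032, as expected. Release slowly and rise.

Call:
move_arm(motion=[[0,0,0,0,0,0,0.25],[0,0,0,0,0,0,0.15],[0,0,0,0,0,0,0],[0,0,0,0,0,0,0],[0,0,0,0,0,0,0]])

```text
clock: 8.6
tool_pos: [0.6457, 0.2244, 0.0311]
eef_rot: [-0.0, 1.0, 0.0, 0.0]
contact_force: [1.0, 0.2, -0.3]
opening: 1.001
finger_force: 0.0
```

Call:
move_arm(motion=[[0,0,-20,0,0,0,0],[0,0,-60,0,0,0,0],[0,0,-110,0,0,0,0],[0,-50,-120,0,0,0,0],[0,-110,-120,0,0,0,0]])

```text
clock: 9.22
tool_pos: [0.647, 0.1154, 0.1547]
eef_rot: [-0.002, 1.0, 0.001, 0.003]
contact_force: [0.7, -0.2, -0.0]
opening: 0.997
finger_force: 0.0
```

Call:
move_arm(motion=[[3,-62,0,0,0,0,0],[6,-124,0,0,0,0,0],[9,-186,0,0,0,0,0],[12,-248,0,0,0,0,0],[13,-310,0,0,0,0,0]])

```text
clock: 9.85
tool_pos: [0.6328, -0.1978, 0.153]
eef_rot: [-0.0, 1.0, -0.0, 0.001]
contact_force: [0.7, 1.0, 0.5]
opening: 0.999
finger_force: 0.0
```

Run:
```python
from h import *
s=snap('top');P=cloud(s)
for n,c,a,b,z in [('open',(.6454,.2233),.066,.09,.076),('tray',(.6454,.2233),.0045,.012,.007)]:
    m=(np.hypot(P[...,0]-c[0],P[...,1]-c[1])<.075)&(P[...,2]>a)&(P[...,2]<b)
    q=np.argwhere(m)[:,::-1].astype(np.float32);cc,rad=cv2.minEnclosingCircle(q)
    print(n,len(q),cc,rad,onplane(s,[cc,q.mean(0)],z).round(4))
print(r.get_state()['tool_pos'],totool([.633,-.257,.1]))
cv2.imwrite('pics/d.png',cv2.resize(s['frame'][145:215,150:350,::-1],None,fx=4,fy=4,interpolation=cv2.INTER_CUBIC))
```

```text
open 155 (197.35000610351562, 169.0) 7.76041841506958 [[0.6394 0.2213 0.076 ]
 [0.6421 0.2229 0.076 ]]
tray 299 (198.8854217529297, 172.3359375) 19.54374885559082 [[0.6451 0.2241 0.007 ]
 [0.6382 0.2212 0.007 ]]
[ 0.63075981 -0.21198804  0.15253661] [ -2.78420221 -44.37045527  53.05376374]
```

View pics/d.png

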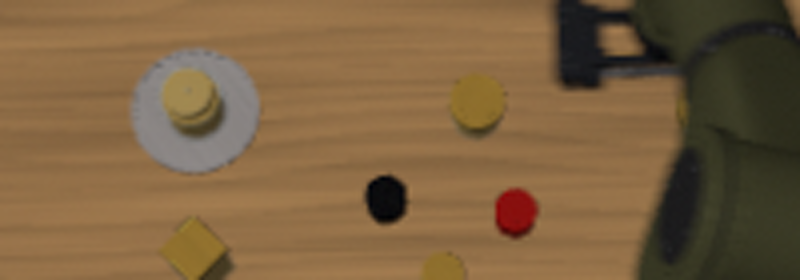

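The open jar stands upright about the middle of the tray, with its mouth at crop (190,93) and the tray centre at (195,110); the difference is mostly height parallax. The lid is next.

Call:
move_arm(motion=[[-1,-30,0,0,0,0,0],[-1,-58,0,0,0,0,0],[-1,-60,30,0,0,0,0],[-1,-60,60,0,0,0,0],[-1,-60,60,0,0,0,0]])

```text
clock: 10.52
tool_pos: [0.6322, -0.2551, 0.0902]
eef_rot: [-0.0, 1.0, 0.001, -0.002]
contact_force: [0.1, -0.0, 0.6]
opening: 0.999
finger_force: 0.0
```

Run:
```python
from h import *
for i in range(3):
    s=snap('side');st=r.get_state();print(st['tool_pos'].round(4),totool([.633,-.258,.004]).round(1))
f=s['frame']
cv2.imwrite('pics/e.png',cv2.resize(f[107:197,191:321,::-1],None,fx=5,fy=5,interpolation=cv2.INTER_CUBIC))
```

```text
[ 0.6336 -0.2553  0.0918] [ 0.5 -2.7 87.8]
[ 0.6345 -0.2555  0.0927] [ 1.6 -2.5 88.7]
[ 0.6349 -0.2556  0.0932] [ 2.2 -2.3 89.2]
```

View pics/e.png

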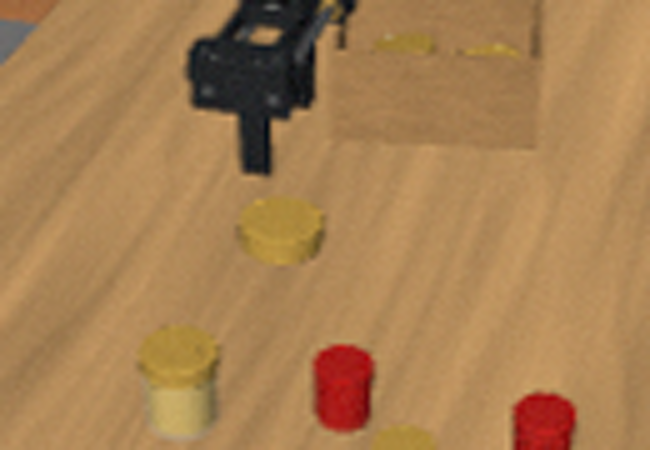

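The tool is above the lid, whose centre is at crop (281,225). The nearer finger is at (255,170), in line with the expected perspective. Descend.

Call:
move_arm(motion=[[1,-2,30,0,0,0,0],[1,-2,60,0,0,0,0],[1,-2,80,0,0,0,0],[1,-2,84,0,0,0,0],[1,-2,84,0,0,0,0]])

```text
clock: 11.3
tool_pos: [0.6334, -0.2577, 0.008]
eef_rot: [-0.0, 1.0, -0.0, 0.001]
contact_force: [-0.7, 0.5, 0.1]
opening: 1.003
finger_force: 0.0
```

Call:
move_arm(motion=[[0,0,1,0,0,0,0],[0,0,1,0,0,0,0]])

```text
clock: 11.55
tool_pos: [0.6332, -0.2578, 0.007]
eef_rot: [0.0, 1.0, -0.0, 0.001]
contact_force: [-0.3, 1.5, 0.6]
opening: 0.999
finger_force: 0.0
```

Call:
move_arm(motion=[[0,0,2,0,0,0,0],[0,0,2,0,0,0,0.3],[0,0,2,0,0,0,0.5],[0,0,2,0,0,0,0.5],[0,0,2,0,0,0,0.5]], newtons=15)

```text
clock: 12.18
tool_pos: [0.6326, -0.2576, 0.0041]
eef_rot: [-0.0, 1.0, 0.0, -0.0]
contact_force: [0.3, -0.2, 0.3]
opening: 0.726
finger_force: 15.0
```

Call:
move_arm(motion=[[0,0,0,0,0,0,0.5],[0,0,-10,0,0,0,0.5],[0,0,-40,0,0,0,0.5],[0,0,-90,0,0,0,0.5],[0,0,-140,0,0,0,0.5]])

```text
clock: 12.8
tool_pos: [0.6326, -0.2575, 0.1461]
eef_rot: [-0.0, 1.0, 0.0, 0.0]
contact_force: [0.6, -0.3, -0.6]
opening: 0.73
finger_force: 15.0
```

Run:
```python
from h import *
s=snap('side');f=s['frame']
cv2.imwrite('pics/f.png',cv2.resize(f[77:167,191:321,::-1],None,fx=5,fy=5,interpolation=cv2.INTER_CUBIC))
print(r.get_state()['tool_pos'],totool([.643,.223,.14]))
```

```text
[ 0.63676715 -0.25853676  0.15378297] [ -5.85861934 481.58109179  12.32073958]
```

View pics/f.png

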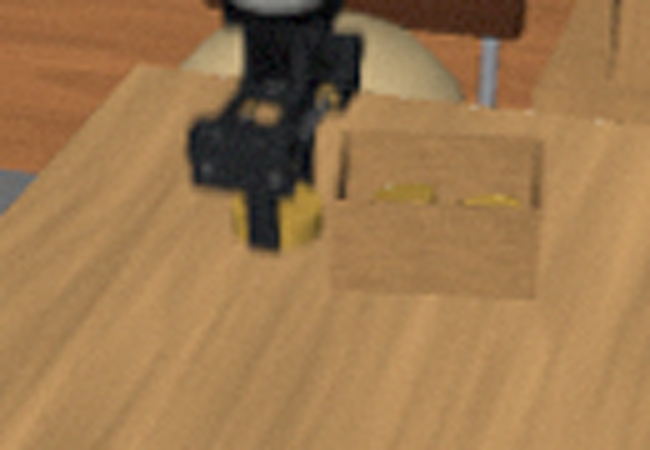

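The lid is held level between the pads at crop (275,215). Carry it over the jar.

Call:
move_arm(motion=[[-2,25,0,0,0,0,0.5],[-4,75,0,0,0,0,0.5],[-6,125,0,0,0,0,0.5],[-8,175,0,0,0,0,0.5],[-8,230,0,0,0,0,0.5]])

```text
clock: 13.48
tool_pos: [0.6409, -0.0265, 0.1448]
eef_rot: [0.0, 1.0, -0.0, 0.001]
contact_force: [0.9, -0.3, -0.1]
opening: 0.729
finger_force: 15.0
```

Call:
move_arm(motion=[[-1,55,0,0,0,0,0.5],[-1,110,0,0,0,0,0.5],[-2,165,0,0,0,0,0.5],[-2,215,0,0,0,0,0.5],[-2,240,0,0,0,0,0.5]])

```text
clock: 14.1
tool_pos: [0.6417, 0.2174, 0.1449]
eef_rot: [-0.002, 1.0, 0.002, 0.0]
contact_force: [0.7, -0.2, -0.0]
opening: 0.729
finger_force: 15.0
```

Call:
move_arm(motion=[[0,8,0,0,0,0,0.5],[0,9,0,0,0,0,0.5],[0,9,20,0,0,0,0.5],[0,9,40,0,0,0,0.5],[0,9,40,0,0,0,0.5]])

```text
clock: 14.72
tool_pos: [0.6409, 0.2195, 0.1011]
eef_rot: [0.0, 1.0, -0.001, -0.003]
contact_force: [0.0, -0.6, -0.6]
opening: 0.728
finger_force: 15.0
```

Run:
```python
from h import *
for i in range(3):
    s=snap('side');print(r.get_state()['tool_pos'],totool([.643,.223,.068]))
f=s['frame']
cv2.imwrite('pics/g.png',cv2.resize(f[170:280,120:260,::-1],None,fx=5,fy=5,interpolation=cv2.INTER_CUBIC))
```

```text
[0.64172436 0.22030844 0.10244586] [-1.37635696  2.73918869 34.43822693]
[0.64244816 0.2209172  0.10348518] [-0.58817032  2.09427621 35.48392518]
[0.64289185 0.22125551 0.10418529] [-0.09945283  1.7359037  36.18572926]
```

View pics/g.png

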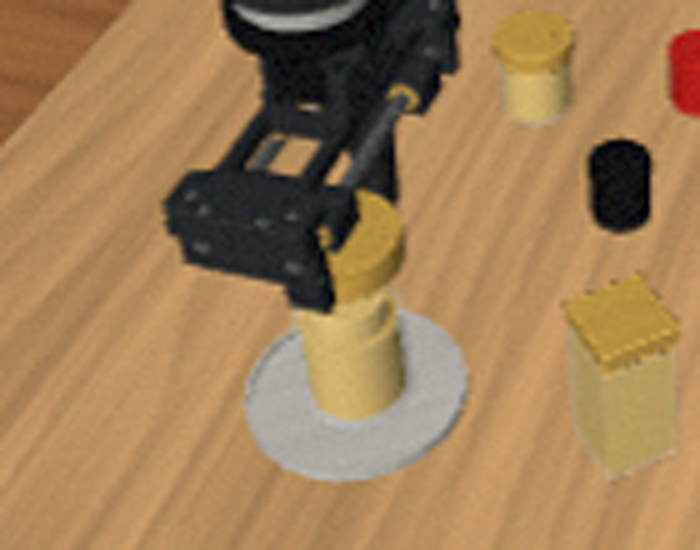

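The lid is just above the jar, with right edges at crop u≈404 and 403, so they are aligned. The jar is centred on the tray. Lower gently.

Call:
move_arm(motion=[[0,2,6,0,0,0,0.5],[0,2,12,0,0,0,0.5],[0,2,18,0,0,0,0.5],[0,2,22,0,0,0,0.5],[0,2,26,0,0,0,0.5]])

```text
clock: 15.5
tool_pos: [0.6426, 0.2233, 0.0779]
eef_rot: [-0.0, 1.0, 0.0, -0.0]
contact_force: [-0.4, 1.1, -0.5]
opening: 0.729
finger_force: 15.0
```

Call:
move_arm(motion=[[0,0,3,0,0,0,0.5],[0,0,5,0,0,0,0.5],[0,0,7,0,0,0,0.5],[0,0,8,0,0,0,0.5],[0,0,8,0,0,0,0.5]])

```text
clock: 16.12
tool_pos: [0.6426, 0.2234, 0.0702]
eef_rot: [-0.0, 1.0, 0.0, 0.0]
contact_force: [0.5, 0.1, -0.8]
opening: 0.73
finger_force: 15.0
```

Call:
move_arm(motion=[[0,0,1,0,0,0,0.5],[0,0,2,0,0,0,0.5],[0,0,3,0,0,0,0.5],[0,0,5,0,0,0,0.5],[0,0,5,0,0,0,0.5]])

```text
clock: 16.75
tool_pos: [0.6427, 0.2235, 0.067]
eef_rot: [0.0, 1.0, -0.0, 0.0]
contact_force: [-3.7, -1.2, 10.7]
opening: 0.727
finger_force: 15.0
```

Seated at z = 0.067 with 11 N. Release and go to the medium jar.

Call:
move_arm(motion=[[0,0,0,0,0,0,0.2],[0,0,0,0,0,0,0.1],[0,0,0,0,0,0,0],[0,0,0,0,0,0,0],[0,0,0,0,0,0,0]])

```text
clock: 17.38
tool_pos: [0.6426, 0.2234, 0.0651]
eef_rot: [-0.0, 1.0, 0.0, -0.0]
contact_force: [0.6, -1.0, -0.2]
opening: 1.002
finger_force: 0.0
```

Call:
move_arm(motion=[[0,0,-20,0,0,0,0],[0,0,-60,0,0,0,0],[0,-50,-70,0,0,0,0],[5,-110,-70,0,0,0,0],[9,-170,-70,0,0,0,0]])

```text
clock: 18.0
tool_pos: [0.6342, 0.0519, 0.1372]
eef_rot: [-0.0, 1.0, 0.0, 0.001]
contact_force: [0.7, -0.5, 0.4]
opening: 0.998
finger_force: 0.0
```

Call:
move_arm(motion=[[0,-50,0,0,0,0,0],[0,-94,0,0,0,0,0],[0,-94,0,0,0,0,0],[0,-94,30,0,0,0,0],[0,-94,40,0,0,0,0]])

```text
clock: 18.62
tool_pos: [0.6331, -0.0391, 0.0948]
eef_rot: [-0.001, 1.0, 0.0, -0.001]
contact_force: [0.1, 0.8, 0.4]
opening: 1.003
finger_force: 0.0
```

Run:
```python
from h import *
for i in range(3):
    s=snap('side');print(r.get_state()['tool_pos'],totool([.633,-.0405,.012]))
f=s['frame']
cv2.imwrite('pics/i.png',cv2.resize(f[130:280,120:280,::-1],None,fx=4,fy=4,interpolation=cv2.INTER_CUBIC))
s=snap('top');P=cloud(s)
m=(np.hypot(P[...,0]-.643,P[...,1]-.2233)<.06)&(P[...,2]>.06)&(P[...,2]<.1)
q=np.argwhere(m)[:,::-1].astype(np.float32);cc,rad=cv2.minEnclosingCircle(q)
print(len(q),cc,rad,onplane(s,[cc,q.mean(0)],.083).round(4),np.median(P[m][:,2]))
```

```text
[ 0.63273263 -0.03918329  0.09394603] [-0.46198756 -1.38481544 81.94404433]
[ 0.63314476 -0.03938414  0.09480718] [ 1.91656406e-02 -1.16411879e+00  8.28066415e+01]
[ 0.63378098 -0.03955478  0.0955384 ] [ 0.7800431  -0.98432678 83.53796013]
249 (197.09872436523438, 167.9777069091797) 9.022933006286621 [[0.6414 0.2213 0.083 ]
 [0.6415 0.2216 0.083 ]] 0.08221681708276174
```

View pics/i.png

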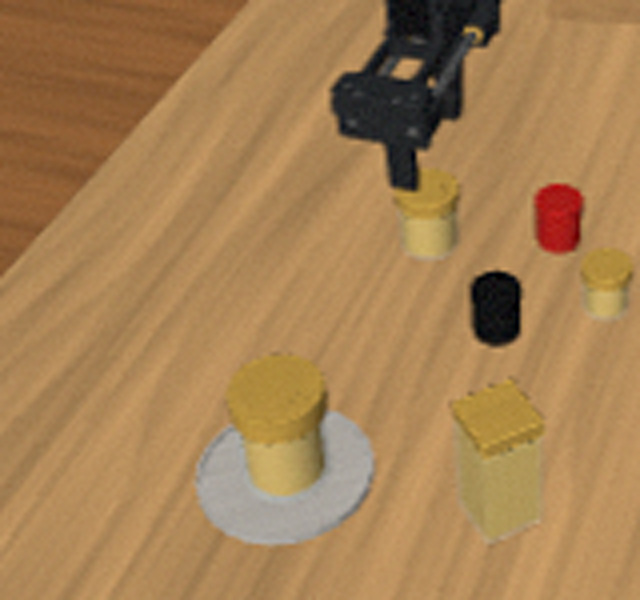

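The lid sits level and fully down at crop (278,400), with its top at 82 mm. The tool is over the medium jar.

Call:
move_arm(motion=[[0,-1,30,0,0,0,0],[0,-1,60,0,0,0,0],[0,-1,80,0,0,0,0],[0,-1,83,0,0,0,0],[0,-1,83,0,0,0,0]])

```text
clock: 19.45
tool_pos: [0.6343, -0.0415, 0.0129]
eef_rot: [-0.0, 1.0, 0.0, 0.001]
contact_force: [0.7, 0.1, 0.8]
opening: 0.999
finger_force: 0.0
```

Call:
move_arm(motion=[[0,0,0,0,0,0,0.3],[0,0,0,0,0,0,0.6],[0,0,0,0,0,0,0.6],[0,0,0,0,0,0,0.6],[0,0,0,0,0,0,0.6]], newtons=20)

```text
clock: 20.08
tool_pos: [0.6339, -0.0411, 0.0125]
eef_rot: [-0.0, 1.0, 0.0, 0.0]
contact_force: [-0.2, 0.6, 1.8]
opening: 0.582
finger_force: 20.0
```

Call:
move_arm(motion=[[0,0,0,0,0,0,0.6],[0,0,0,0,0,0,0.6]])

```text
clock: 20.32
tool_pos: [0.6339, -0.0411, 0.0124]
eef_rot: [-0.0, 1.0, 0.0, 0.0]
contact_force: [-0.7, 2.7, 3.4]
opening: 0.583
finger_force: 20.0
```

Call:
move_arm(motion=[[0,0,-10,0,0,0,0.6],[0,0,-40,0,0,0,0.6],[0,0,-80,0,0,0,0.6],[0,0,-125,0,0,0,0.6],[0,10,-140,0,0,0,0.6]])

```text
clock: 20.95
tool_pos: [0.6349, -0.0332, 0.1548]
eef_rot: [0.001, 1.0, -0.001, 0.002]
contact_force: [-0.3, -0.4, -1.8]
opening: 0.585
finger_force: 20.0
```

Call:
move_arm(motion=[[-2,40,0,0,0,0,0.6],[-4,90,0,0,0,0,0.6],[-6,140,0,0,0,0,0.6],[-8,190,0,0,0,0,0.6],[-9,235,0,0,0,0,0.6]])

```text
clock: 21.58
tool_pos: [0.6412, 0.2057, 0.1507]
eef_rot: [-0.001, 1.0, -0.0, -0.001]
contact_force: [0.3, 0.2, -2.2]
opening: 0.581
finger_force: 20.0
```

Call:
move_arm(motion=[[0,18,0,0,0,0,0.6],[0,18,0,0,0,0,0.6],[0,18,20,0,0,0,0.6],[0,18,40,0,0,0,0.6],[0,18,40,0,0,0,0.6]])

```text
clock: 22.2
tool_pos: [0.6409, 0.2188, 0.109]
eef_rot: [0.001, 1.0, -0.002, -0.003]
contact_force: [-0.2, -0.7, -1.8]
opening: 0.585
finger_force: 20.0
```

Run:
```python
from h import *
for i in range(3):
    s=snap('side');print(r.get_state()['tool_pos'],totool([.643,.223,.096]))
f=s['frame']
cv2.imwrite('pics/j.png',cv2.resize(f[150:280,120:260,::-1],None,fx=4.5,fy=4.5,interpolation=cv2.INTER_CUBIC))
```

```text
[0.6418479  0.2198421  0.11048171] [-1.19048829  3.1819158  14.47334635]
[0.64255901 0.22056607 0.11157168] [-0.4534624   2.44131766 15.57017013]
[0.64296319 0.22106239 0.11228527] [-0.03025477  1.933886   16.28572803]
```

View pics/j.png

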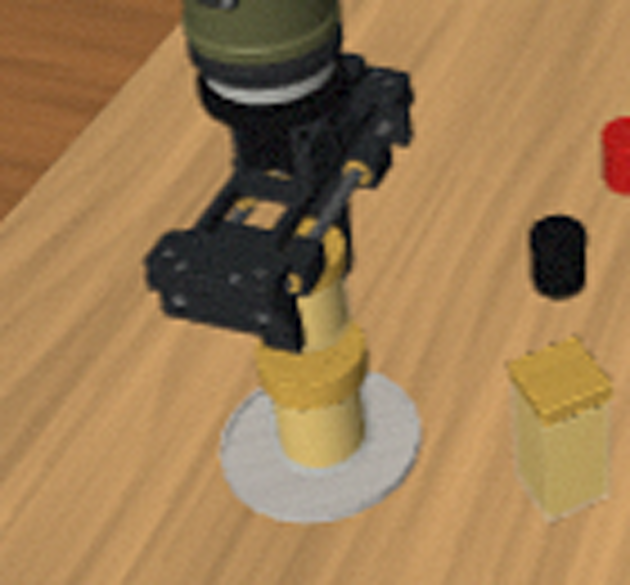

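The medium jar hangs upright just above the lid. The lid centre is at crop u≈313 and the jar's visible edge at 345, so it is aligned. Lower it to contact.

Call:
move_arm(motion=[[0,1,4,0,0,0,0.6],[0,1,8,0,0,0,0.6],[0,1,11,0,0,0,0.6],[0,1,14,0,0,0,0.6],[0,1,14,0,0,0,0.6]])

```text
clock: 22.98
tool_pos: [0.6424, 0.2223, 0.0979]
eef_rot: [-0.0, 1.0, -0.0, -0.0]
contact_force: [0.5, 1.1, -1.8]
opening: 0.584
finger_force: 20.0
```

Call:
move_arm(motion=[[0,0,1,0,0,0,0.6],[0,0,2,0,0,0,0.6],[0,0,3,0,0,0,0.6],[0,0,3,0,0,0,0.6]])

```text
clock: 23.48
tool_pos: [0.6427, 0.2224, 0.0955]
eef_rot: [-0.0, 1.0, 0.0, 0.0]
contact_force: [-0.6, 0.0, 1.7]
opening: 0.581
finger_force: 20.0
```

Call:
move_arm(motion=[[0,0,1,0,0,0,0.6],[0,0,1,0,0,0,0.6],[0,0,1,0,0,0,0.35],[0,0,1,0,0,0,0.2],[0,0,1,0,0,0,0]])

```text
clock: 24.1
tool_pos: [0.6427, 0.2224, 0.094]
eef_rot: [-0.0, 1.0, 0.0, 0.0]
contact_force: [-0.4, 0.3, -0.7]
opening: 0.854
finger_force: 0.0
```

Call:
move_arm(motion=[[0,0,0,0,0,0,0],[0,0,0,0,0,0,0],[0,0,-20,0,0,0,0],[0,0,-60,0,0,0,0],[0,0,-80,0,0,0,0]])

```text
clock: 24.72
tool_pos: [0.644, 0.2231, 0.178]
eef_rot: [0.0, 1.0, 0.001, 0.002]
contact_force: [-0.6, -0.2, -0.3]
opening: 1.0
finger_force: 0.0
```

Call:
move_arm(motion=[[30,-40,0,0,0,0,0],[60,-85,0,0,0,0,0],[95,-130,0,0,0,0,0],[130,-175,0,0,0,0,0],[160,-215,0,0,0,0,0]])

```text
clock: 25.35
tool_pos: [0.482, 0.0057, 0.1756]
eef_rot: [0.0, 1.0, -0.0, 0.001]
contact_force: [1.0, -0.6, 0.3]
opening: 1.005
finger_force: 0.0
```

Call:
move_arm(motion=[[6,-11,0,0,0,0,0],[6,-11,30,0,0,0,0],[6,-11,60,0,0,0,0],[6,-11,90,0,0,0,0],[6,-11,90,0,0,0,0]])

```text
clock: 25.98
tool_pos: [0.477, -0.0026, 0.0835]
eef_rot: [-0.001, 1.0, 0.0, -0.001]
contact_force: [-0.8, -0.4, -0.9]
opening: 1.001
finger_force: 0.0
```

Run:
```python
from h import *
for i in range(3):
    s=snap('side');print(r.get_state()['tool_pos'],totool([.476,-.0042,.006]))
f=s['frame']
cv2.imwrite('pics/k.png',cv2.resize(f[130:280,140:310,::-1],None,fx=4,fy=4,interpolation=cv2.INTER_CUBIC))
s=snap('top');P=cloud(s)
m=(np.hypot(P[...,0]-.643,P[...,1]-.2233)<.06)&(P[...,2]>.128)&(P[...,2]<.16)
q=np.argwhere(m)[:,::-1].astype(np.float32);cc,rad=cv2.minEnclosingCircle(q)
print(len(q),cc,rad,onplane(s,[cc,q.mean(0)],.141).round(4),np.median(P[m][:,2]))
```

```text
[ 0.47745807 -0.00274357  0.08443821] [ 1.49605836 -1.47963856 78.43705696]
[ 0.47778576 -0.00292504  0.08504025] [ 1.92529522 -1.30870695 79.03641989]
[ 0.47789491 -0.00309779  0.08533796] [ 2.08999697 -1.14314141 79.33247669]
171 (195.1923065185547, 163.5) 7.347161293029785 [[0.6418 0.2207 0.141 ]
 [0.642  0.2207 0.141 ]] 0.1404781204345018
```

View pics/k.png

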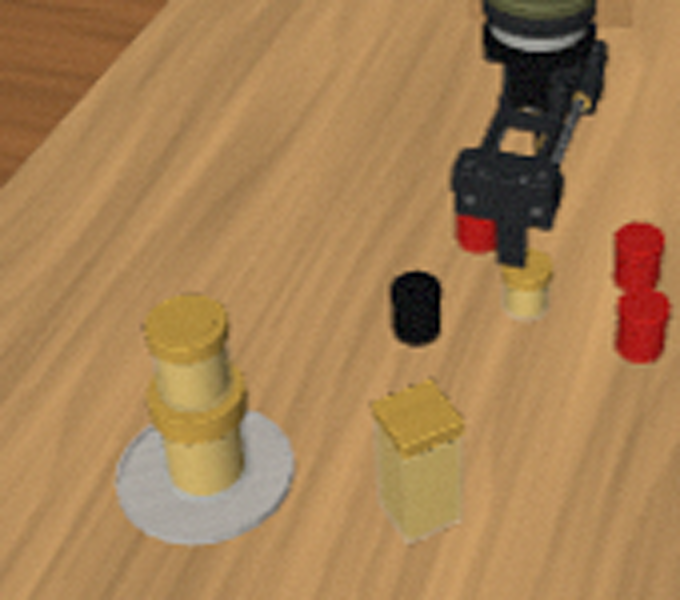

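The medium jar stands upright and centred on the lid at crop (187,345), with its top at 140.5 mm. The gripper is over the gold-lidded small jar at (525,285), clear of the red and black ones.

Call:
move_arm(motion=[[2,-1,25,0,0,0,0],[2,-1,50,0,0,0,0],[2,-1,72,0,0,0,0],[2,-1,78,0,0,0,0],[2,-1,78,0,0,0,0]])

```text
clock: 26.8
tool_pos: [0.4751, -0.0045, 0.0068]
eef_rot: [-0.0, 1.0, 0.0, 0.0]
contact_force: [0.3, -0.2, 0.5]
opening: 1.005
finger_force: 0.0
```

Call:
move_arm(motion=[[0,0,0,0,0,0,0.4],[0,0,0,0,0,0,0.8],[0,0,0,0,0,0,0.8],[0,0,0,0,0,0,0.8],[0,0,0,0,0,0,0.8]], newtons=15)

```text
clock: 27.42
tool_pos: [0.4747, -0.0046, 0.0062]
eef_rot: [-0.0, 1.0, 0.0, 0.0]
contact_force: [-0.1, 0.6, 0.5]
opening: 0.461
finger_force: 0.3
```

Call:
move_arm(motion=[[0,0,0,0,0,0,0.8],[0,0,0,0,0,0,0.8],[0,0,0,0,0,0,0.8]])

```text
clock: 27.8
tool_pos: [0.4747, -0.0045, 0.0062]
eef_rot: [-0.0, 1.0, 0.0, 0.0]
contact_force: [-0.0, -0.5, 1.4]
opening: 0.451
finger_force: 15.0
```

Call:
move_arm(motion=[[0,0,-10,0,0,0,0.8],[0,0,-50,0,0,0,0.8],[0,0,-100,0,0,0,0.8],[0,0,-150,0,0,0,0.8],[0,0,-195,0,0,0,0.8]])

```text
clock: 28.42
tool_pos: [0.4741, -0.0051, 0.2035]
eef_rot: [0.0, 1.0, -0.0, 0.0]
contact_force: [0.5, 0.5, -0.6]
opening: 0.447
finger_force: 15.0
```

Call:
move_arm(motion=[[-20,25,0,0,0,0,0.8],[-50,65,0,0,0,0,0.8],[-80,110,0,0,0,0,0.8],[-110,150,0,0,0,0,0.8],[-140,190,0,0,0,0,0.8]])

```text
clock: 29.05
tool_pos: [0.6149, 0.1861, 0.2016]
eef_rot: [0.0, 1.0, -0.0, -0.0]
contact_force: [0.6, 0.4, -0.8]
opening: 0.449
finger_force: 15.0
```

Call:
move_arm(motion=[[-18,25,0,0,0,0,0.8],[-25,36,0,0,0,0,0.8],[-25,36,0,0,0,0,0.8],[-25,36,15,0,0,0,0.8],[-25,36,30,0,0,0,0.8]])

```text
clock: 29.68
tool_pos: [0.639, 0.2195, 0.17]
eef_rot: [0.001, 1.0, -0.001, -0.001]
contact_force: [-0.3, -0.4, -1.2]
opening: 0.449
finger_force: 15.0
```

Run:
```python
from h import *
for i in range(3):
    s=snap('side');print(r.get_state()['tool_pos'],totool([.641,.222,.147]))
f=s['frame']
cv2.imwrite('pics/l.png',cv2.resize(f[130:280,120:260,::-1],None,fx=4,fy=4,interpolation=cv2.INTER_CUBIC))
```

```text
[0.63774084 0.21912414 0.16760949] [-3.35635257  2.93913873 20.58494808]
[0.63781127 0.21948237 0.16844436] [-3.29190947  2.57871365 21.42149959]
[0.63853045 0.22015059 0.16955602] [-2.53975785  1.88736937 22.54507885]
```

View pics/l.png

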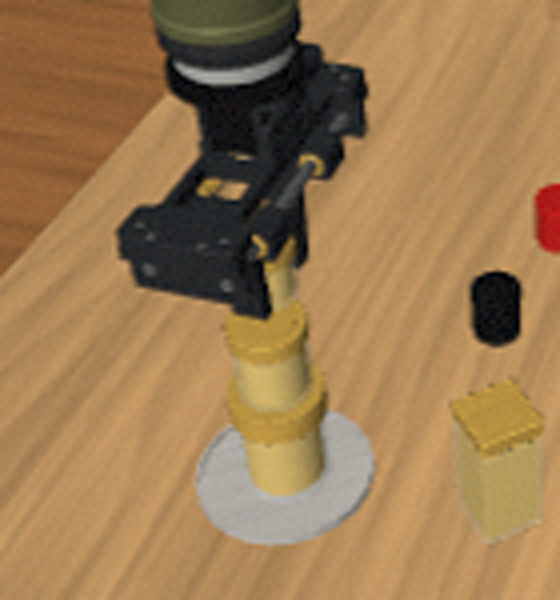

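The small jar hangs upright over the medium jar, whose lid centre is at crop (266,325). I'll lower it with a 2 mm correction.

Call:
move_arm(motion=[[-2,1,5,0,0,0,0.8],[-2,1,10,0,0,0,0.8],[-2,1,15,0,0,0,0.8],[-2,1,19,0,0,0,0.8],[-2,1,19,0,0,0,0.8]])

```text
clock: 30.45
tool_pos: [0.6414, 0.2223, 0.1518]
eef_rot: [-0.0, 1.0, -0.0, -0.0]
contact_force: [-0.1, -0.1, -0.6]
opening: 0.449
finger_force: 15.0
```

Call:
move_arm(motion=[[0,0,1,0,0,0,0.8],[0,0,2,0,0,0,0.8],[0,0,3,0,0,0,0.8],[0,0,3,0,0,0,0.8]])

```text
clock: 30.95
tool_pos: [0.6416, 0.2223, 0.1492]
eef_rot: [-0.0, 1.0, -0.0, -0.0]
contact_force: [-0.2, 0.2, -1.2]
opening: 0.447
finger_force: 15.0
```

Call:
move_arm(motion=[[0,0,1,0,0,0,0.8],[0,0,2,0,0,0,0.8],[0,0,2.5,0,0,0,0.8],[0,0,2.5,0,0,0,0.8]])

```text
clock: 31.45
tool_pos: [0.6418, 0.2225, 0.1473]
eef_rot: [-0.0, 1.0, 0.0, 0.0]
contact_force: [-0.5, -1.0, 3.9]
opening: 0.448
finger_force: 15.0
```

Call:
move_arm(motion=[[0,0,0,0,0,0,0.45],[0,0,0,0,0,0,0.3],[0,0,0,0,0,0,0.15],[0,0,0,0,0,0,0],[0,0,0,0,0,0,0]])

```text
clock: 32.08
tool_pos: [0.6416, 0.2224, 0.1466]
eef_rot: [-0.0, 1.0, 0.0, -0.0]
contact_force: [1.0, -0.4, 0.6]
opening: 0.981
finger_force: 0.0
```

Call:
move_arm(motion=[[0,0,0,0,0,0,0],[0,0,-20,0,0,0,0],[0,0,-50,0,0,0,0],[0,0,-90,0,0,0,0],[0,-30,-100,0,0,0,0]])

```text
clock: 32.7
tool_pos: [0.6427, 0.1967, 0.2517]
eef_rot: [-0.002, 1.0, 0.003, 0.003]
contact_force: [-0.3, -0.6, -0.7]
opening: 1.0
finger_force: 0.0
```

Call:
move_arm(motion=[[20,-50,0,0,0,0,0],[40,-100,0,0,0,0,0],[50,-150,0,0,0,0,0],[50,-180,0,0,0,0,0],[50,-180,0,0,0,0,0]])

```text
clock: 33.33
tool_pos: [0.5921, 0.0088, 0.2481]
eef_rot: [0.003, 1.0, -0.001, 0.001]
contact_force: [0.0, 0.6, 0.9]
opening: 0.999
finger_force: 0.0
```

Run:
```python
from h import *
s=snap('side');f=s['frame']
cv2.imwrite('pics/m.png',cv2.resize(f[130:280,120:310,::-1],None,fx=4,fy=4,interpolation=cv2.INTER_CUBIC))
s=snap('top');P=cloud(s)
m=(np.hypot(P[...,0]-.643,P[...,1]-.2233)<.06)&(P[...,2]>.17)&(P[...,2]<.2)
q=np.argwhere(m)[:,::-1].astype(np.float32);cc,rad=cv2.minEnclosingCircle(q)
print(len(q),cc,rad,onplane(s,[cc,q.mean(0)],.185).round(4),np.median(P[m][:,2]))
```

```text
108 (193.5, 160.5) 6.041623115539551 [[0.6401 0.2208 0.185 ]
 [0.6416 0.2206 0.185 ]] 0.184832366475974
```

View pics/m.png

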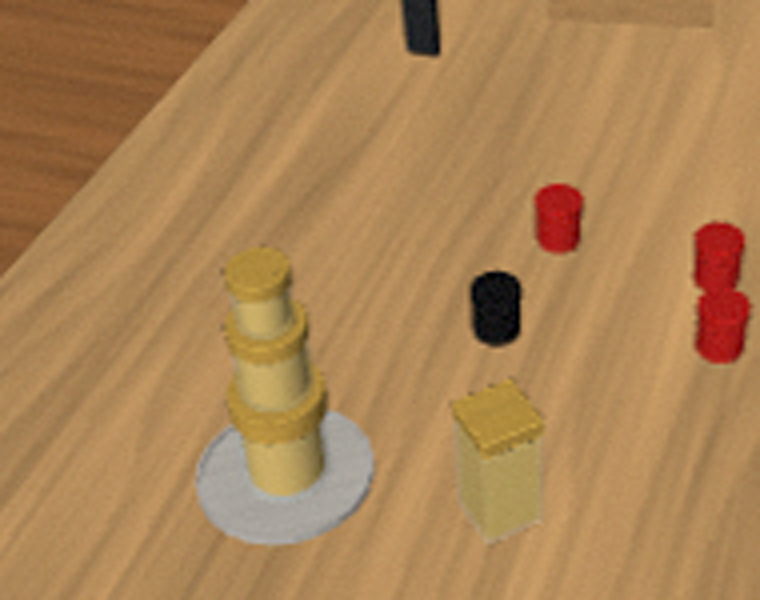

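The full stack stands upright and centred on the tray, from crop (285,470) up to (258,270), with its top at 185 mm. The bystanders have not moved and the robot is clear.

```bash
python3 -c "
from plant import finish_job
print(finish_job())"
```

```text
the job is handed in; nothing more can be done
None
```

The candle stack is built in the order asked and handed in at about 33 s: open jar, lid fully down, medium jar and small jar, all upright and within a few millimetres of the tray's middle, with nothing else touched.

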